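Find the full tin by weight

TASK

One of the three identical closed tins is still full of solid paint bars; the other two are nearly used up. Find out which is which by weight, stand the full one upright on the pan of the spring scale and put the two nearly empty ones upright in the white empties tray, side by side. Set the tins down without dropping them, and leave the other things on the table where they are.

Things in the scene. Friction and masses are not known exactly. Their poses are not given: they have to be found in the camera images.
- tin_a: closed square tin, bare metal with a brown paper band and a round press lid flush in its top, 62 x 62 mm, 95 mm high, straight sides. The three look alike; only weight tells them apart (full 0.6 to 0.75 kg, nearly used up 0.18 to 0.28 kg; which is full changes every time). The contents have a millimetre of play. Origin: centre of its underside; z up, x and y square to its sides
- tin_b: closed square tin, bare metal with a brown paper band and a round press lid flush in its top, 62 x 62 mm, 95 mm high, straight sides. The three look alike; only weight tells them apart (full 0.6 to 0.75 kg, nearly used up 0.18 to 0.28 kg; which is full changes every time). The contents have a millimetre of play. Origin: centre of its underside; z up, x and y square to its sides
- tin_c: closed square tin, bare metal with a brown paper band and a round press lid flush in its top, 62 x 62 mm, 95 mm high, straight sides. The three look alike; only weight tells them apart (full 0.6 to 0.75 kg, nearly used up 0.18 to 0.28 kg; which is full changes every time). The contents have a millimetre of play. Origin: centre of its underside; z up, x and y square to its sides
- empties_tray: low white open plastic tray, fixed to the table, outside 200 (x) x 250 (y) x 40 mm high, walls and floor 5 mm thick. Origin: centre of its underside; the floor the tins stand on is 5 mm above it. It may be on the left or the right
- pan_top (a point): centre of the upper face of the spring scale's pan, a flat steel plate 130 mm square with a lip 3 mm wide and 5 mm high, 110 mm above the table when empty; the point sinks with it. z up, x and y square to the pan. The grey base below is fixed, 160 x 160 x 50 mm; two ticked uprights 114 mm high stand 84 mm from the pan's middle on its +x side, the pointer between them. Left or right varies
- scale_pan (a joint): how far the sprung pan has gone down, m: 0 empty, 0.048 at its bottom stop; it sinks about 5.5 mm per 100 g (a nearly used up tin 9 to 16 mm, the full one 32 to 42 mm)
- oil_bottle: bystander: clear plastic bottle, 60 mm across, 190 mm high; origin at the centre of its underside
- medium_jar: bystander: glass jar with steel lid, 68 mm across, 75 mm high; origin at the centre of its underside
- wide_brush: bystander: brush 170 mm long lying on the table among the tins, under 25 mm high, along its x axis; origin underneath it
- palette_knife: bystander: palette knife 190 mm long lying on the table, along its x axis; origin underneath it

How it is judged:
By the outcome, as a careful person would: the job done as asked, in the order asked, and still so for the second after the job is handed in, with the robot touching nothing.
It also fails if it takes over 64 s, if anything falls off the work surface, if the arm or the gripper's body presses on something with over 40 N, if the wrist force passes 120 N, or if a joint passes its speed limit or range.

ROBOT

A 6-joint arm with a two-finger parallel gripper is mounted at the origin on the work surface. World frame = base frame: x ahead of the robot, y to its left, z up, the work surface at z = 0. Lengths are in mm, angles in rad, forces in N, time in s.
With the tool pointing down it reaches from about 300 to 775 mm from the base axis. Payload 14.6 kg.
Tool frame: the origin (TCP) lies on the centre line of the jaws, within the pads' length; the fingertips stand 19 mm ahead of it and the grasp point (between the pads) is the TCP (bot.tip_reach is the distance from the TCP to the fingertips, in mm); z points along the fingers, y is the line along which they close (so a half turn about z gives the same grasp; the last joint's range is limited). The gripper opens to 85 mm and grips with 20 to 120 N. Pads are 22 mm wide; open, the fingers measure 114 mm over their backs; the gripper's body (76 mm by 85 mm) begins 54 mm behind the grasp point. The pads swing forward as they close: fully open they stand 13 mm farther back than shut.
Start: joints at [-1.295, 0.3, 1.521, -0, 1.321, -0.067], TCP at [184.862, -517.992, 250.281] pointing down, gripper open.
Joint ranges: [-3.03, 3.03], [-0.79, 2.21], [0.23, 2.52], [-1.04, 4.18], [0, 3.07], [-2.55, 2.55]. Speed limits (rad/s): [2.22, 2.22, 2.57, 3.14, 3.14, 3.14].

INTERFACE

Orientations are given as a unit quaternion [w, x, y, z].
In Python, from rig import bot gives the robot as it stands. Calls block until the motion is done:
- bot.move_to(position, orientation): joint-space move of the TCP to a pose.
- bot.servo_line(position, attitude=None, speed=150, until_force=None): straight line of the TCP; attitude=None keeps the orientation; speed is the mean speed in mm/s. With until_force (N) it stops when the force on the tool has changed by that much, and returns True; else False.
- bot.move_joints(angles): joint-space move.
- bot.move_gripper(opening, grip_force=None): finger opening in mm; grip_force is the grip in N (None keeps the last); returns when the fingers have stopped.
- bot.dwell(seconds).
- bot.ik(position, orientation): joint angles nearest the present ones, or None.
- bot.read_state(): the state.
- bot.read_camera(name): name is "scene" or "top" or "wrist"; returns a dict with "image" (420x560x3 uint8, blue, green, red), "depth" (420x560 float32, mm along the optical axis (not along the pixel's ray), 0 where there is no reading), "fovy" (degrees; the focal length in pixels is half the picture's height over the tangent of half this angle, whatever the lens; pixels are square), "cx", "cy" (the principal point, pixels), "eye" and "attitude" of the camera in the world; the wrist camera has in their place "mount" (4x4, takes a point from camera to tool coordinates, whose origin is the TCP and whose axes are the flange's). Camera axes: x right, y down, z forward; pixel columns grow to the right and rows downward; lengths in mm; the calibration is good to about 2 mm. A picture is of the moment at which its call begins: read the wrist's pose just before it.
A pose or a line that the arm cannot do raises bot.MotionError and nothing moves.
- bot.finish_job(): hands the job in; it is judged then, once.
The state is a dict: "clock": time; "joint_positions": joint angles; "qvel": joint speeds; "effort": joint torques, N m; "ee_pos": TCP position; "tool_rot": TCP orientation; "ft_force": force on the tool from outside, world axes, zero at the start; "moment": the same for the moment, N m; "grip_width": finger opening in mm; "grip_force": force on a finger pad.
Only numpy, scipy, OpenCV 4.12 (cv2) and the standard library are available. Lean on these libraries where they do the work, as an engineer would, in place of code of your own. Each camera call takes 0.05 s, during which the arm holds its last target. There are 200 camera calls.

## Working session

There is one attempt and no reset: what is moved stays moved. The work goes in short steps, each a Python script; the robot and the scene stay as the last script left them, time stands still between calls to the robot, and variables do not carry over. Pictures are saved under pics/ and viewed, at most 10 in all, crops included, and the job is handed in when it is done.

```bash
ls; mkdir -p pics; cat > h.py <<'E'
import numpy as np, cv2
from scipy.spatial.transform import Rotation as R
from rig import bot
def cloud(c, T=None):
    h,w=c["depth"].shape; f=h/2/np.tan(np.radians(c["fovy"])/2)
    v,u=np.mgrid[:h,:w]; d=c["depth"].astype(float)
    P=np.stack([(u-c["cx"])/f*d,(v-c["cy"])/f*d,d],-1)
    a=np.array(c["attitude"])
    M=R.from_quat(np.r_[a[1:],a[0]]).as_matrix() if a.size==4 else a
    Q=P@M.T+np.array(c["eye"]); Q[d==0]=np.nan
    return Q
def down(yaw):  # tool down, tool y (closing) at angle yaw+90deg from world x; x at yaw
    q=(R.from_euler('z',yaw)*R.from_euler('x',np.pi)).as_quat(); return [q[3],*q[:3]]
E
python3 - <<'E'
from h import *
for n in("top","scene"):
    c=bot.read_camera(n); cv2.imwrite(f"pics/{n}0.png",c["image"]); np.save(n+"0.npy",cloud(c)); print(n,c["eye"],c["attitude"],c["fovy"])
s=bot.read_state();print(s["clock"],s["tool_rot"],s["ft_force"],s["ee_pos"])
E
```

```text
pics
top [ 428.2301968     2.88499975 1303.11480664] [ 0.04991522 -0.7018776   0.70929435 -0.04216429] 45.047342042247635
scene [1079.87735189  424.44175372  784.43870863] [-0.14294292  0.37137863  0.85419688 -0.33465344] 51.00121062141291
0.1 [-5.16324682e-04  9.85345343e-01  1.70570472e-01 -4.66680693e-05] [ 0.43105534  0.17715801 -0.43326746] [ 184.82165124 -517.82052987  249.76845457]
```

View pics/top0.png

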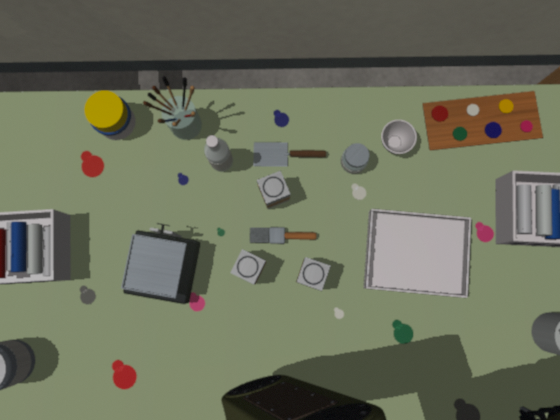

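View pics/scene0.png

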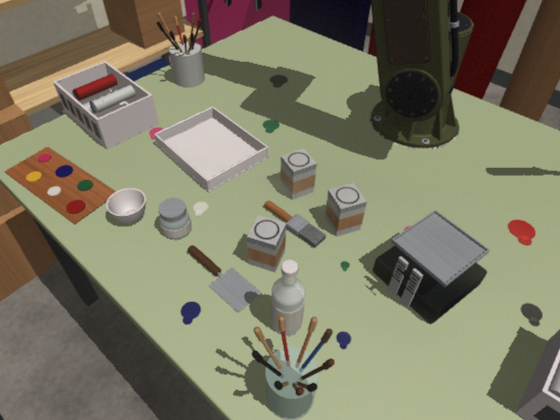

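The top view has tins at pixels (274,188), (248,267) and (314,274). The scale is on the left at (161,267) and the tray on the right at (419,254). A brush lies at (283,236) between the tins. The bottle is at (217,152), the jar at (356,158), and the arm at the bottom. Next I measure these from depth.

```bash
python3 - <<'E'
from h import *
Q=np.load("top0.npy"); S=np.load("scene0.npy")
def rect(m,name,Q=Q):
    n,l,st,_=cv2.connectedComponentsWithStats(m.astype(np.uint8))
    for i in range(1,n):
        if st[i,4]<60: continue
        p=Q[l==i]; (c,wh,a)=cv2.minAreaRect(p[:,:2].astype(np.float32))
        print(name,np.round(c,1),np.round(wh,1),"ang",round(a,1),"z",np.round(np.median(p[:,2]),1),"n",st[i,4])
v,u=np.mgrid[:420,:560]
z=Q[...,2]
box=lambda a,b,c,d:(u>=a)&(u<b)&(v>=c)&(v<d)
rect((z>85)&(z<103)&box(225,340,165,300),"tin")
rect((z>103)&(z<122)&box(110,210,225,310),"pan")
rect((z>119)&box(110,210,215,310),"hi")
rect((z>22)&(z<50)&box(355,480,200,305),"tray")
rect((z>6)&(z<35)&box(240,330,220,250),"brush")
rect((z>60)&box(335,375,135,180),"jar"); rect((z>40)&box(200,240,120,180),"bottle")
print("table",np.nanmedian(z[300:330,300:340]),np.nanmedian(z[180:200,80:110]), "trayfloor",np.nanmedian(z[235:270,390:450]))
zs=S[...,2]; print("scene:")
m=(zs>88)&(zs<102)&(S[...,0]>300)&(S[...,0]<650)&(abs(S[...,1])<150); rect(m,"tin",S)
m=(zs>103)&(zs<122)&(S[...,0]>300)&(S[...,0]<650)&(S[...,1]>150)&(S[...,1]<380); rect(m,"pan",S)
E
```

```text
tin [664.7  22.8] [63.8 63.2] ang 21.6 z 96.0 n 682
tin [472.8  85. ] [62.7 62.5] ang 63.3 z 95.9 n 705
tin [454.5 -70.4] [63.  63.5] ang 70.2 z 95.8 n 715
pan [492.2 302. ] [132.  161.8] ang 79.5 z 110.7 n 3163
tray [ 505.4 -336.6] [251.2 200.4] ang 84.1 z 38.5 n 1074
brush [555.4   1.2] [169.4  41.8] ang 88.5 z 18.6 n 804
jar [ 747.  -185.5] [58.8 57.6] ang 87.2 z 75.2 n 464
bottle [750.6 157.7] [54.9 59.7] ang 29.5 z 128.3 n 684
table 0.09675669058458425 0.7112502548324073 trayfloor 5.333974621672269
scene:
tin [450.7 -67.9] [65.6 64.5] ang 70.1 z 93.9 n 519
tin [469.3  87.3] [66.  65.3] ang 62.4 z 94.2 n 653
tin [635.2  19. ] [29.5 66.8] ang 0.1 z 94.0 n 224
pan [489.9 302.9] [131.2 169.6] ang 79.1 z 109.0 n 4028
pan [552.2 273.9] [20.1  8.5] ang 81.7 z 111.1 n 67
```

```bash
cat >> h.py <<'E'
UP=245
GZ=62
def yawbest(xy,z,deg,step=90):
    q0=bot.read_state()["joint_positions"]; best=None
    for k in range(-4,4):
        y=np.radians(deg+step*k)
        j=bot.ik([*xy,z],down(y))
        if j is None: continue
        c=max(abs(np.array(j)-q0))+ (5 if abs(j[5])>2.3 else 0)
        if best is None or c<best[0]: best=(c,y)
    return best[1]
def fz(n=6):
    v=[]
    for _ in range(n): bot.dwell(.04); v.append(bot.read_state()["ft_force"][2])
    return np.mean(v)
def pick(xy,deg):
    """grasp tin, lift, return mass in kg"""
    y=yawbest(xy,UP,deg)
    bot.move_to([*xy,150],down(y)); bot.servo_line([*xy,GZ],speed=150)
    bot.dwell(.15); f0=fz()
    bot.move_gripper(55,grip_force=40); w=bot.read_state()["grip_width"]
    bot.servo_line([*xy,GZ+25],speed=60); bot.dwell(.25); f1=fz()
    print("pick",xy,"width",round(w,1),"mass",round((f0-f1)/9.81,3),"t",bot.read_state()["clock"])
    return (f0-f1)/9.81,f0
def release(xy,z):
    bot.move_gripper(85); bot.servo_line([*xy,z],speed=180)
def setdown(xy,base):
    bot.servo_line([*xy,GZ+base+6],speed=120)
    hit=bot.servo_line([*xy,GZ+base-2.5],speed=20,until_force=3)
    print("down",hit,np.round(bot.read_state()["ee_pos"],1)); release(xy,150+base)
E
python3 - <<'E'
from h import *
for n in("top0","scene0"):
    Q=np.load(n+".npy"); P=Q[(abs(Q[...,2]-110)<6)&(np.hypot(Q[...,0]-478,Q[...,1]-305)<100)]
    best=None
    for a in np.arange(-16,-4,.25):
        c,s=np.cos(np.radians(a)),np.sin(np.radians(a)); X=P[:,0]*c+P[:,1]*s; Y=-P[:,0]*s+P[:,1]*c
        w=np.percentile(Y,99)-np.percentile(Y,1)
        if best is None or w<best[0]:
            m=[np.percentile(X,.5)+64,(np.percentile(Y,99.5)+np.percentile(Y,.5))/2]
            best=(w,a,m[0]*c-m[1]*s,m[0]*s+m[1]*c)
    print(n,np.round(best,1))
print(bot.tip_reach)
print([np.round(bot.ik([x,y,GZ],down(np.radians(d))),2) for x,y,d in((471,86,63),(452.5,-69,70),(663,24,21.6+90))])
m,f0=pick((452.5,-69.2),70.2)
if m<.4: setdown((452.5,-69.2),0)
E
```

```text
top0 [127.7 -11.2 476.4 304.5]
scene0 [128.2 -10.2 471.5 306.7]
19.0
[array([ 0.1 ,  0.4 ,  1.88, -0.  ,  0.86,  0.58]), array([-0.23,  0.36,  1.94, -0.  ,  0.84,  0.12]), array([-0.02,  0.74,  1.32,  0.  ,  1.08, -0.4 ])]
pick (452.5, -69.2) width 61.7 mass 0.663 t 4.5667
```

The tin at (452,-69) weighs 0.663 kg, so it is the full one. I'll put it on the scale.

```bash
python3 - <<'E'
from h import *
xy=(474.5,305.6)
p=bot.read_state()["ee_pos"]
bot.servo_line([452.5,-69.2,UP],speed=250)
y=yawbest(xy,UP,-10.7)
bot.servo_line([*xy,UP],down(y),speed=220)
bot.dwell(.3); fl=fz(); f0=fl+.663*9.81
bot.servo_line([*xy,178],speed=100)
bot.dwell(.15); print("above",fz()-fl)
z=172
while z>118:
    bot.servo_line([*xy,z],speed=40); bot.dwell(.08); d=fz(3)-fl
    print(z,round(d,2),end=" | ")
    if d>.663*9.81-.35: break
    z-=12 if d<3 else (5 if d<4.8 else 2)
s=bot.read_state();print(s["ee_pos"],s["clock"])
c=bot.read_camera("scene"); cv2.imwrite("pics/pan.png",cv2.resize(c["image"][180:340,320:520],None,fx=3,fy=3))
E
```

```text
above 0.15106803990316298
172 0.55 | 160 2.0 | 148 4.14 | 143 5.02 | 141 5.53 | 139 5.89 | 137 6.36 | [474.51710856 305.61473197 137.03922912] 12.6583
```

View pics/pan.png

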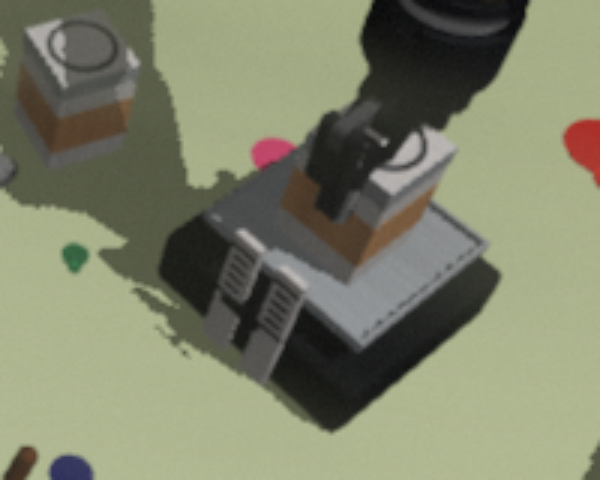

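The full tin stands near the middle of the sunken pan (tin at about pixel 365,200 in the crop) and its weight is on the scale. I'll release it and fetch the two light tins.

```bash
python3 - <<'E'
from h import *
xy=(474.5,305.6)
release(xy,UP)
for src,deg,dst in (((471,86.2),62.8,(499.4,-380.4)),((663,24),21.6,(508.6,-290.8))):
    m,_=pick(src,deg)
    if m>.4: print("HEAVY?!"); break
    bot.servo_line([*src,180],speed=200)
    y=yawbest(dst,180,84.1,180)
    bot.servo_line([*dst,180],down(y),speed=240)
    setdown(dst,5)
print(bot.read_state()["clock"])
bot.servo_line([508.6,-290.8,220]); bot.move_to([350,-150,300],down(yawbest((350,-150),300,0)))
ims=[]
for n in("top","scene"):
    c=bot.read_camera(n); ims.append(c["image"]); np.save(n+"1.npy",cloud(c))
cv2.imwrite("pics/end.png",cv2.resize(np.vstack(ims),(400,600)))
cv2.imwrite("pics/end.png",cv2.resize(np.hstack(ims),(800,300),interpolation=cv2.INTER_AREA))
Q=np.load("top1.npy");z=Q[...,2]
for nm,lo,hi,u0,u1,v0,v1 in(("tray",92,108,360,480,200,310),("pan",140,185,110,210,215,320)):
    m=np.zeros(z.shape,np.uint8); m[v0:v1,u0:u1]=((z>lo)&(z<hi))[v0:v1,u0:u1]
    n,l,st,_=cv2.connectedComponentsWithStats(m)
    for i in range(1,n):
        if st[i,4]>100: p=Q[l==i]; print(nm,np.round(cv2.minAreaRect(p[:,:2].astype(np.float32))[0],1),np.round(np.percentile(p[:,2],[5,50,95]),1),st[i,4])
print(bot.read_state()["clock"])
E
```

```text
pick (471, 86.2) width 61.6 mass 0.255 t 17.3167
down True [ 499.7 -380.6   67.2]
pick (663, 24) width 61.8 mass 0.189 t 26.6
down True [ 508.9 -291.    67.1]
31.2417
tray [ 513.2 -291. ] [ 96.1 100.9 104.7] 728
tray [ 503.5 -382.2] [ 95.8 100.6 104.3] 742
pan [478.2 303.5] [157.6 168.3 172.1] 851
32.8333
```

View pics/end.png

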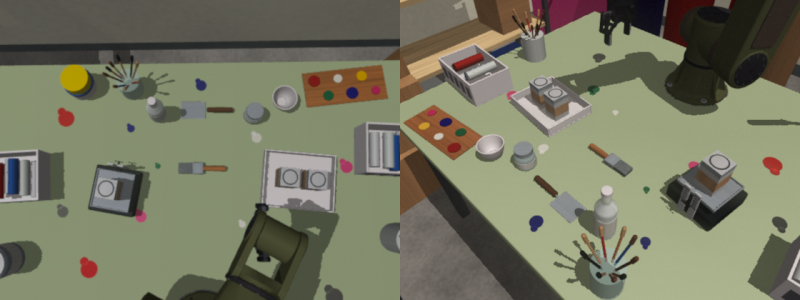

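Both light tins stand side by side in the tray at about (290,180) and (318,181), and the full one is upright on the pan at (107,187). The brush, palette knife, jar and bottle have not moved, and the arm is clear.

```bash
python3 -c "
from rig import bot
print(bot.finish_job())"
```

```text
the job is handed in; nothing more can be done
None
```

The full tin (0.66 kg) stands upright on the scale pan, the two nearly empty ones (0.26 kg and 0.19 kg) stand side by side in the white tray, and I handed the job in at about 33 s on the robot's clock; the verdict was not shown.

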